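# Reset the braai thermometer with the hanging reset pin

## Task

The basting pot's orange lid has been left on the braai thermometer, over its buttons: first put the lid back on the basting pot, properly seated. Then take the reset pin (the hanging tool with the thin straight tip) from the hook rail, use its tip to push the button at the bottom of the narrow well of the thermometer fully in and hold it there for a good second, and hang the pin back upright in the empty slot of the rail. Do not press the other, wide button, and leave everything else where it is.

Things in the scene. Friction and masses are not known exactly. Their poses are not given: they have to be found in the camera images.
- lid_knob (a point): Round orange lid, rigid, about 90 g, lying level on the thermometer at the start. From its underside up: a plug 80 mm across, 6 mm deep; a flange 116 mm across, from 6 to 10 mm; a neck 18 mm across; a round knob 24 mm across, from 18 to 44 mm. Point: on the lid's axis in the knob, 32 mm above the plug's underside, 26 mm above the flange's; z up
- pot_rim (a point): Loose round aluminium basting pot on the shelf, 0.5 kg, 80 mm high, 100 mm across at the rim, 94 mm inside, with two wire loops below the rim (along its y) reaching 75 mm from its axis. Point: centre of the mouth at rim height; z up. With the lid seated, its flange rests on the rim and its knob point is 26 mm above this point
- station_top (a point): Braai thermometer station, fixed to the shelf, a black and grey block 90 mm (its x) by 130 mm (its y) by 48 mm high, a dark glass screen on its -y half and two round wells with steel spring buttons on its +y half, which the lid covers at the start. Point: centre of its top face; z up
- reset_well (a point): Mouth of the narrow well, 14 mm across, in the station's top face, at its (-18, +36) mm: the axis of this well is vertical. The button to press lies in it, 9 mm below this point. Point: centre of the well at the level of the top face
- reset_button (a joint): Travel of the button in the narrow well, in m: 0 is out, 0.005 fully in. Its steel cap is 11 mm across, flat, and its top is 9 mm below the top face when out. It moves straight down and springs back by itself; it takes 1.2 N to start and 4.2 N fully in, against a hard stop
- light_well (a point): Mouth of the wide well, 24 mm across, at the station's (+20, +36) mm, with the wide button 3 mm below. To be left alone. Point: centre of the well at the level of the top face
- light_button (a joint): Travel of the wide button, in m: 0 is out, 0.005 fully in; to stay out
- pin_grip (a point): Reset pin, about 60 g, hangs upright from the hook rail. From the bottom: a thin straight steel tip 6 mm across and 36 mm long, then a straight shank 8 mm across; a collar 28 mm across, 6 mm thick, its underside 85 mm above the bottom; a plain round wooden handle 18 mm across, flat on top, from 91 to 150 mm. Point: on the axis at mid-handle, 120 mm above the bottom; z up along the tool
- scraper_grip (a point): Scraper, not to be used, hangs upright from the hook rail. From the bottom: a flat upright blade 42 mm wide and 34 mm high, then a shank 8 mm across; a collar 28 mm across, 6 mm thick, its underside 85 mm above the bottom; a square wooden handle 18 mm wide, from 91 to 150 mm. Point: on the axis at mid-handle, 120 mm above the bottom; z up along the tool
- poker_grip (a point): Hooked poker, not to be used, hangs upright from the hook rail. From the bottom: a hook reaching 31 mm to one side, then a shank 8 mm across; a collar 28 mm across, 6 mm thick, its underside 85 mm above the bottom; a round wooden handle 18 mm across with a ball 26 mm across at its top, from 91 to 155 mm. Point: on the axis at mid-handle, 120 mm above the bottom; z up along the tool
- seat0 (a point): Seat of the hook rail at its -y slot. Point: on the slot's middle line, at the height of the prongs' upper faces; a hung tool's handle point is 35 mm above it. The slot's open end is 22 mm to its -x side (towards the robot), the closed end 20 mm to its +x side. Axes as the rail, z up
- seat1 (a point): Seat of the hook rail at its middle slot. Point: on the slot's middle line, at the height of the prongs' upper faces; a hung tool's handle point is 35 mm above it. The slot's open end is 22 mm to its -x side (towards the robot), the closed end 20 mm to its +x side. Axes as the rail, z up
- seat2 (a point): Seat of the hook rail at its +y slot. Point: on the slot's middle line, at the height of the prongs' upper faces; a hung tool's handle point is 35 mm above it. The slot's open end is 22 mm to its -x side (towards the robot), the closed end 20 mm to its +x side. Axes as the rail, z up
- rail: Hook rail fixed to the shelf: a steel bar along its y, top 118 mm above the shelf, on posts 115 mm either side of its middle. Three slots 62 mm apart, 16 mm wide, each between two flat prongs 6 mm thick, open towards the robot. A tool hangs with its shank in a slot, its collar on the prongs; it goes in and out from straight above. Origin: below the bar's middle, on the shelf
- oil: Bystander: oil bottle of green glass, 62 mm across, 170 mm high, standing; origin at the centre of its underside
- saltpig: Bystander: squat glass salt pig, 92 mm across, 88 mm high; origin at the centre of its underside
- tin: Bystander: plain aluminium tin, 68 mm across, 75 mm high; origin at the centre of its underside
- tongs: Bystander: steel tongs lying along their x, 280 mm long, 60 mm wide, 16 mm high; origin at the middle of the underside
- fork: Bystander: white plastic fork lying along its x, 145 mm long, 24 mm wide, 5 mm high; origin near the middle of the underside
- shelf: Low steel shelf on which all of this stands, fixed, 375 mm (x) by 1000 mm (y); its upper face is 30 mm above the work surface; origin at the centre of its underside, on the work surface
- lid: The whole orange lid; origin at the centre of the plug's underside, 32 mm below lid_knob
- pin: The whole reset pin; origin at the tip's end, 120 mm below pin_grip
There are look-alikes about, which are no part of the job. What is shaped like the pin but blue or green is not meant.

How it is judged:
On the way, in this order (a step that is already met when the one before it is completed fails the run):
1. the lid is seated on the basting pot (horizontal distance between lid_knob and pot_rim below 0.012 m and z of lid_knob in the frame of pot_rim between 0.022 and 0.03 m and angle between lid_knob's own z axis and vertical below 0.08 rad), for 0.3 s.
2. the button in the narrow well is held fully in (at least 3.5 of 5 mm) by the reset pin for 0.7 s (value of joint reset_button above 0.0035 m and contact force between pin and reset_button above 0.8 N), for 0.7 s.
At the end, for the whole second after the job is handed in: The lid sits level on the basting pot (within 12 mm of centred, flange on the rim within 4 mm), the reset pin hangs upright in a slot of the rail with its collar on the prongs (within 18 mm of the seat, 4 mm in height), both buttons are out again, and all is at rest (all of step 1 and ((horizontal distance between pin_grip and seat0 below 0.018 m and z of pin_grip in the frame of seat0 between 0.031 and 0.039 m) or (horizontal distance between pin_grip and seat1 below 0.018 m and z of pin_grip in the frame of seat1 between 0.031 and 0.039 m) or (horizontal distance between pin_grip and seat2 below 0.018 m and z of pin_grip in the frame of seat2 between 0.031 and 0.039 m)) and angle between pin_grip's own z axis and vertical below 0.12 rad and value of joint each of reset_button, light_button below 0.001 m and linear speed of each of lid, pin below 0.02 m/s); the robot touches nothing.
It fails at once if the wide button is pressed (value of joint light_button above 0.002 m).
It fails at once if the pot is shoved more than 30 mm (distance of pot_rim from where it was at the start of the episode above 0.03 m).
It fails at once if a standing bystander (bottle, salt pig, tin) is moved more than 20 mm or knocked over (distance of any of oil, saltpig, tin from where it was at the start of the episode above 0.02 m or angle between any of oil, saltpig, tin's own z axis and vertical above 0.3 rad).
It fails at once if the tongs or the fork are moved more than 20 mm (distance of any of tongs, fork from where it was at the start of the episode above 0.02 m).
It fails at once if the scraper or the poker is moved more than 20 mm (distance of any of scraper_grip, poker_grip from where it was at the start of the episode above 0.02 m).
It also fails if it takes over 72 s, if anything falls off the work surface, if the arm or the gripper's body presses on something with over 40 N, if the wrist force passes 120 N, or if a joint passes its speed limit or range.

## Robot

A 6-joint arm with a two-finger parallel gripper is mounted at the origin on the work surface. World frame = base frame: x ahead of the robot, y to its left, z up, the work surface at z = 0. Lengths are in m, angles in rad, forces in N, time in s.
With the tool pointing down it reaches from about 0.35 to 0.975 m from the base axis. Payload 17.4 kg.
Tool frame: the origin (TCP) lies at the very end of the fingers, on their centre line; the grasp point (between the pads) lies 19 mm behind it; z points along the fingers, y is the line along which they close (so a half turn about z gives the same grasp; the last joint's range is limited). The gripper opens to 85 mm and grips with 20 to 120 N. Pads are 22 mm wide; open, the fingers measure 114 mm over their backs; the gripper's body (76 mm by 85 mm) begins 54 mm behind the grasp point. The pads swing forward as they close: fully open they stand 13 mm farther back than shut.
Start: joints at [1.108, 0.116, 1.442, -0, 1.584, -0.038], TCP at [0.278, 0.615, 0.231] pointing down, gripper open.
Joint ranges: [-2.83, 2.83], [-0.83, 2.19], [0.07, 2.5], [-1.14, 4.28], [0.01, 3], [-2.97, 2.97]. Speed limits (rad/s): [1.89, 1.89, 2.22, 3.14, 3.14, 3.14].

## Interface

Orientations are given as a rotation vector (axis times angle).
In Python, from cell import * gives the robot as it stands.
- The arm moves only by the shell command python3 -m pendant 'ROWS'. ROWS is JSON, a list of rows, each an object of numbers: "dx", "dy", "dz": the shift along the world's x, y, z as a fraction of full scale; "yaw": the turn about the world's z as a fraction of full scale; "fingers": the finger opening in mm, from 0 to 85.4. In form: [{"dx": .., "dy": .., "dz": .., "yaw": .., "fingers": ..}, ...]. A call has exactly 10 rows; each row is the pose to reach, as a shift and turn from the pose commanded when the call began; what a row does not reach only later rows make up. Full scale, the value 1, is 30 cm for a shift and 0.5 rad for a turn. A row lasts 1/10 s, in which the tool goes at most 50 mm and 8.59 degrees, less where a joint would pass 70% of its speed; a pose out of reach is approached as far as the arm can. A call with a number of a shift or a turn outside -1 to 1 is refused whole. A call with a gripper value outside its range is refused whole. The fingers move at their own pace and stop on an object; the grip force is fixed at half the most. Time passes only in rows, so rows that repeat a pose let the fingers close, or fill a call up. It gives the time, the measured TCP pose, the force, the opening and the grip force at its end, in the units of the state.
- observe(): the state, without advancing time (a new reading comes with each control period).
- read_camera(name): name is "side" or "top" or "wrist"; returns a dict with "frame" (384x512x3 uint8, red, green, blue), "range_z" (384x512 float32, m along the optical axis (not along the pixel's ray), 0 where there is no reading), "K" (3x3 intrinsics, pixels), "cam_to_world" (4x4, takes a point from camera to world coordinates); the wrist camera has in their place "hand_eye" (4x4, takes a point from camera to tool coordinates, whose origin is the TCP and whose axes are the flange's). Camera axes: x right, y down, z forward; pixel columns grow to the right and rows downward; lengths in m; the calibration is good to about 2 mm. The wrist camera is an equidistant fisheye: a pixel r from the principal point sees the ray r / f radians off the axis. A picture is of the moment at which its call begins: read the wrist's pose just before it.
- finish_job(): hands the job in; it is judged then, once.
Trained networks look in a picture, given as the dict that the camera call returned (one of the last four; its "shot" number tells which), for a name from the list of things; names that differ only in an ending like _2 or _b are one class to them, and where a whole thing is asked for, a point or a joint stands for the part that bears it (a point fixed in the world has none). Each returns a list of dicts, best first, with "p" (0 to 1); they miss things now and then, are a little off and sometimes report something else, mostly with a low value. They report only what shows in the picture. A call takes as long as a camera call. They do not tell look-alikes from the thing itself.
- search_frame(picture, target): "extent" ([left, top, right, bottom] in pixels, round what is visible of it).
- masks_of(picture, target): "region" (384x512 bool, what is visible of it) and "extent" ([left, top, right, bottom] in pixels, round what is visible of it).
The state is a dict: "time": time; "joint_positions": joint angles; "qvel": joint speeds; "joint_efforts": joint torques, N m; "position": TCP position; "eef_rot": TCP orientation; "contact_force": force on the tool from outside, world axes, zero at the start; "wrist_torque": the same for the moment, N m; "width": finger opening in m; "finger_force": force on a finger pad.
Only numpy, scipy, OpenCV 4.12 (cv2) and the standard library are available. Lean on these libraries where they do the work, as an engineer would, in place of code of your own. Each camera call takes 0.05 s, during which the arm holds its last target. There are 200 camera calls.

## Working session

There is one attempt and no reset: what is moved stays moved. The work goes in short steps, Python scripts to look and compute and a shell command to move; the robot and the scene stay as the last step left them, time stands still between calls to the robot, and variables do not carry over. Pictures are saved under pics/ and viewed, at most 10 in all, crops included, and the job is handed in when it is done.

```bash
mkdir -p pics; cat > h.py <<'E'
from cell import *
import numpy as np, cv2
from scipy.spatial.transform import Rotation as R
def world(pic, uv, z=None, T=None):
    """pixel -> world using depth (median 3x3) for static cams"""
    K=pic["K"];u,v=uv
    M=pic["cam_to_world"]
    d=pic["range_z"][int(v),int(u)] 
    ray=np.array([(u-K[0,2])/K[0,0],(v-K[1,2])/K[1,1],1.])
    o=M[:3,3];r=M[:3,:3]@ray
    if z is not None: d=(z-o[2])/r[2]
    return o+r*d
def cloud(pic, mask):
    K=pic["K"];M=pic["cam_to_world"]
    v,u=np.nonzero(mask&(pic["range_z"]>0));d=pic["range_z"][v,u]
    P=np.stack([(u-K[0,2])/K[0,0]*d,(v-K[1,2])/K[1,1]*d,d],1)
    return P@M[:3,:3].T+M[:3,3]
def save(pic,n,crop=None,s=1):
    f=pic["frame"][...,::-1]
    if crop: f=f[crop[1]:crop[3],crop[0]:crop[2]]
    cv2.imwrite("pics/"+n,cv2.resize(f,None,fx=s,fy=s,interpolation=cv2.INTER_CUBIC))
E
python3 - <<'E'
from h import *
o=observe();print(o)
for c in("top","side"):
    p=read_camera(c);save(p,c+".png",s=1.5);print(c,p["cam_to_world"].round(3).tolist(),p["K"].tolist())
    for n in("lid_knob","pot_rim","station_top","pin_grip","scraper_grip","poker_grip","rail","oil","saltpig","tin","tongs","fork"):
        try: rs=masks_of(p,n)
        except Exception as e: print(n,e);continue
        for r in rs[:4]:
            if r["p"]<.2: continue
            P=cloud(p,r["region"]);
            print(n,round(r["p"],2),np.round(r["extent"]).tolist(),*( (np.median(P,0).round(3),np.percentile(P,2,axis=0).round(3),np.percentile(P,98,axis=0).round(3)) if len(P) else ()))
E
```

```text
{'time': 0.0, 'joint_positions': array([ 1.10817311e+00,  1.16520628e-01,  1.44230144e+00,  2.24323405e-05,
        1.58402281e+00, -3.78112269e-02]), 'qvel': array([-0.00080416, -0.00063965,  0.00043661, -0.00083006,  0.00207701,
       -0.00017676]), 'joint_efforts': array([ 8.39092791e-04, -7.31958675e+01, -6.32485056e+01,  5.43517274e-05,
        5.90322728e-03,  4.79624055e-05]), 'position': array([0.27811761, 0.61481403, 0.23051636]), 'eef_rot': array([-6.62216282e-01, -3.07066536e+00,  1.89682080e-03]), 'contact_force': array([-0.8768332 ,  0.02598378,  0.27723942]), 'wrist_torque': array([-0.03001868, -0.03791298, -0.02186142]), 'finger_force': 0.0, 'width': 0.0854101454533655}
top [[-0.016, -0.994, 0.11, 0.36], [-1.0, 0.016, -0.003, 0.028], [0.002, -0.11, -0.994, 1.263], [0.0, 0.0, 0.0, 1.0]] [[402.9719505523853, 0.0, 251.1324604207502], [0.0, 402.9719505523853, 189.92381343953798], [0.0, 0.0, 1.0]]
lid_knob 0.7 [301.0, 180.0, 340.0, 217.0] [ 0.46  -0.178  0.088] [ 0.41  -0.229  0.083] [ 0.513 -0.128  0.122]
pot_rim 0.8 [164.0, 175.0, 209.0, 217.0] [0.481 0.22  0.038] [0.43 
[... 3736 characters left out ...]
320.0] [ 0.442 -0.243  0.069] [ 0.414 -0.264  0.034] [ 0.515 -0.143  0.08 ]
saltpig 0.96 [217.0, 135.0, 248.0, 164.0] [0.619 0.319 0.09 ] [0.585 0.301 0.033] [0.665 0.372 0.116]
tin 0.78 [400.0, 273.0, 438.0, 315.0] [ 0.624 -0.378  0.095] [ 0.609 -0.404  0.034] [ 0.668 -0.345  0.107]
tongs 0.92 [169.0, 131.0, 233.0, 159.0] [0.567 0.456 0.04 ] [0.466 0.424 0.03 ] [0.701 0.476 0.045]
tongs 0.64 [268.0, 274.0, 342.0, 318.0] [ 0.442 -0.24   0.069] [ 0.414 -0.263  0.031] [ 0.517 -0.142  0.084]
fork 0.78 [224.0, 235.0, 267.0, 272.0] [0.422 0.004 0.035] [ 0.409 -0.08   0.029] [0.435 0.06  0.038]
fork 0.23 [280.0, 164.0, 359.0, 253.0] [ 0.643 -0.056  0.144] [ 0.595 -0.158  0.029] [0.718 0.129 0.15 ]
```

View pics/top.png

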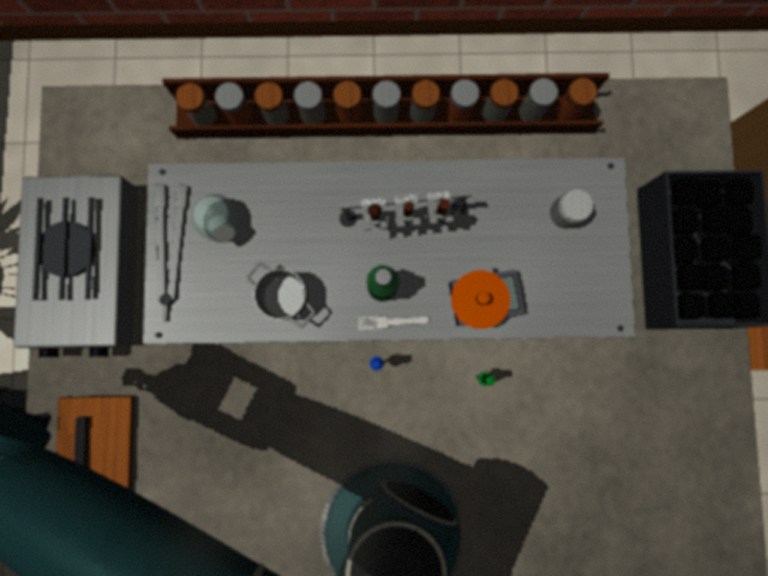

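View pics/side.png

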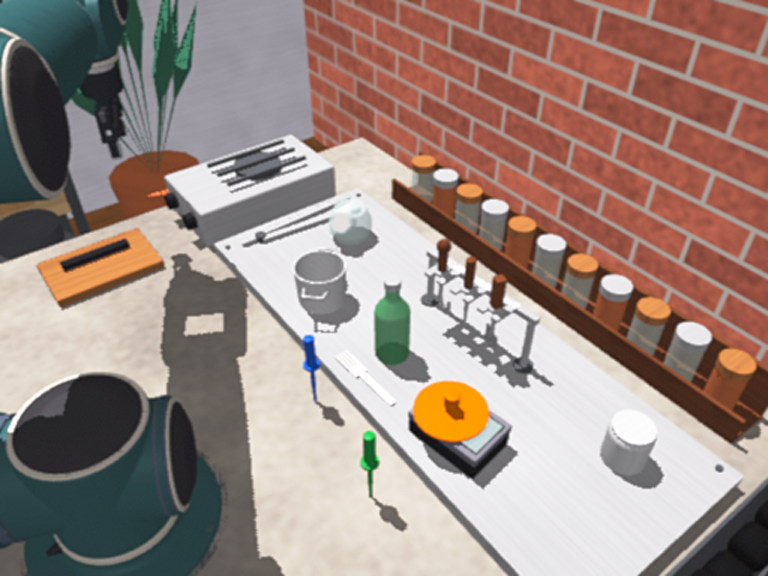

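Top view: orange lid at (480,298) of the enlarged picture, pot at (290,295), bottle (382,282), and the rail with three brown handles at (375,212), (408,208), (443,206). Candidates for the pin are the blue one at (376,363), the green one at (487,378) and the middle brown handle on the rail. The two coloured ones are look-alikes, and the other brown handles have a ball top (poker) and a square handle (scraper). Next I confirm this in a crop and fit circles.

```bash
python3 - <<'E'
from h import *
from scipy.optimize import least_squares
o=observe();print("toolaxes",R.from_rotvec(o["eef_rot"]).as_matrix().round(3).tolist())
def circ(P,r):
    s=least_squares(lambda c:np.hypot(P[:,0]-c[0],P[:,1]-c[1])-r,P[:,:2].mean(0),loss="soft_l1",f_scale=.003);return s.x.round(4),len(P),np.abs(s.fun).mean().round(4)
for c in("top","side"):
    p=read_camera(c);f=p["frame"].astype(int)
    if c=="side": save(p,"rail.png",(270,145,370,260),5)
    org=(f[...,0]>150)&(f[...,1]<f[...,0]*.65)&(f[...,2]<60)
    m=np.zeros(org.shape,bool);A=cloud(p,np.ones_like(m))
    P=cloud(p,org);P=P[(P[:,2]>.07)&(P[:,2]<.14)&(P[:,1]<-.1)&(P[:,1]>-.27)&(P[:,0]<.54)&(P[:,0]>.38)]
    fl=P[P[:,2]<.096];kn=P[P[:,2]>.108]
    print(c,"flange z",np.median(fl[:,2]),"mid",((fl.max(0)+fl.min(0))/2).round(4),"knob",kn.mean(0).round(4),kn.max(0).round(4),len(kn))
    S=A[(np.abs(A[:,0]-.48)<.07)&(np.abs(A[:,1]-.212)<.08)&(A[:,2]>.1)&(A[:,2]<.118)]
    print("rim",circ(S,.0485),S[:,2].max())
    for y in(.025,-.039,-.1):
        T=A[(np.abs(A[:,1]-y)<.022)&(np.abs(A[:,0]-.615)<.03)&(A[:,2]>.195)&(A[:,2]<.23)]
        print("tool",y,T.mean(0).round(4),T.min(0).round(4),T.max(0).round(4),len(T))
E
```

```text
toolaxes [[-0.911, 0.412, 0.0], [0.412, 0.911, -0.0], [-0.0, -0.0, -1.0]]
top flange z 0.08756276526649875 mid [ 0.4594 -0.1779  0.0882] knob [ 0.4618 -0.1763  0.1218] [ 0.472  -0.1686  0.1261] 37
rim (array([0.4758, 0.2104]), 148, np.float64(0.0016)) 0.114201247232953
tool 0.025 [0.6113 0.0255 0.2131] [0.6007 0.0144 0.2054] [0.6245 0.0359 0.2193] 73
tool -0.039 [ 0.6175 -0.0349  0.211 ] [ 0.6103 -0.0421  0.1972] [ 0.6254 -0.0282  0.2165] 38
tool -0.1 [ 0.6208 -0.0972  0.2101] [ 0.611  -0.1083  0.1961] [ 0.633  -0.0872  0.2163] 56
side flange z 0.08779580443187734 mid [ 0.4596 -0.1789  0.0817] knob [ 0.4609 -0.1793  0.1204] [ 0.4713 -0.167   0.124 ] 78
rim (array([0.4752, 0.2101]), 260, np.float64(0.0015)) 0.11417996395339358
tool 0.025 [0.609  0.0212 0.2102] [0.6002 0.0122 0.1957] [0.6219 0.0358 0.2188] 82
tool -0.039 [ 0.6167 -0.0377  0.2068] [ 0.6097 -0.0458  0.1951] [ 0.6266 -0.0268  0.2148] 64
tool -0.1 [ 0.6199 -0.1002  0.2071] [ 0.6117 -0.1095  0.1954] [ 0.6324 -0.086   0.216 ] 91
```

View pics/rail.png

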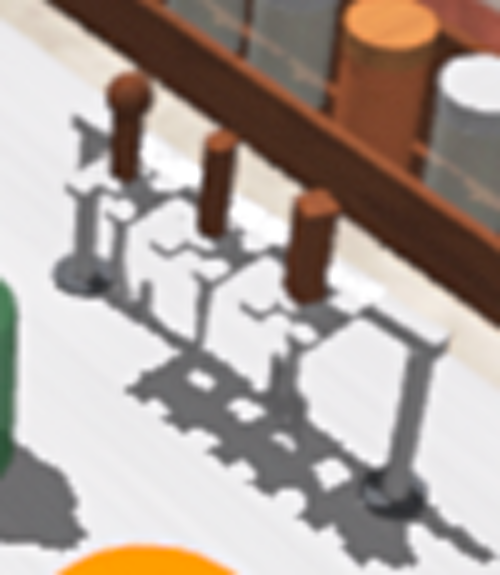

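The middle one (crop (217,185)) has a plain round handle, with the ball (poker) to its left and the square handle (scraper) to its right. So the middle one is the pin. The first move goes to the lid.

```bash
python3 -m pendant '[{"dx":0.06,"dy":-0.15,"dz":0.1},{"dx":0.12,"dy":-0.3,"dz":0.2},{"dx":0.18,"dy":-0.45,"dz":0.3},{"dx":0.24,"dy":-0.6,"dz":0.35},{"dx":0.3,"dy":-0.75,"dz":0.35},{"dx":0.35,"dy":-0.87,"dz":0.35},{"dx":0.4,"dy":-1,"dz":0.35},{"dx":0.4,"dy":-1,"dz":0.35},{"dx":0.4,"dy":-1,"dz":0.35},{"dx":0.4,"dy":-1,"dz":0.35}]'
python3 -m pendant '[{"dx":0.03,"dy":-0.15,"yaw":0.1},{"dx":0.06,"dy":-0.3,"yaw":0.2},{"dx":0.09,"dy":-0.45,"yaw":0.4},{"dx":0.12,"dy":-0.6,"yaw":0.6},{"dx":0.15,"dy":-0.75,"yaw":0.8},{"dx":0.18,"dy":-0.87,"yaw":1},{"dx":0.21,"dy":-1,"yaw":1},{"dx":0.21,"dy":-1,"yaw":1},{"dx":0.21,"dy":-1,"yaw":1},{"dx":0.21,"dy":-1,"yaw":1}]'
```

```text
validation failed for argument at $[0]...
validation failed for argument at $[0]...
```

```bash
python3 -m pendant '[{"dx":0.06,"dy":-0.15,"dz":0.1,"yaw":0,"fingers":85},{"dx":0.12,"dy":-0.3,"dz":0.2,"yaw":0,"fingers":85},{"dx":0.18,"dy":-0.45,"dz":0.3,"yaw":0,"fingers":85},{"dx":0.24,"dy":-0.6,"dz":0.35,"yaw":0,"fingers":85},{"dx":0.3,"dy":-0.75,"dz":0.35,"yaw":0,"fingers":85},{"dx":0.35,"dy":-0.87,"dz":0.35,"yaw":0,"fingers":85},{"dx":0.4,"dy":-1,"dz":0.35,"yaw":0,"fingers":85},{"dx":0.4,"dy":-1,"dz":0.35,"yaw":0,"fingers":85},{"dx":0.4,"dy":-1,"dz":0.35,"yaw":0,"fingers":85},{"dx":0.4,"dy":-1,"dz":0.35,"yaw":0,"fingers":85}]'
```

```text
time: 2.4
position: [0.398, 0.3156, 0.3363]
eef_rot: [-0.662, -3.071, -0.0]
contact_force: [1.1, 0.6, -0.1]
width: 0.0853
finger_force: 0.0
```

```bash
python3 -m pendant '[{"dx":0.03,"dy":-0.15,"dz":0,"yaw":0.1,"fingers":60},{"dx":0.06,"dy":-0.3,"dz":0,"yaw":0.3,"fingers":60},{"dx":0.09,"dy":-0.45,"dz":0,"yaw":0.5,"fingers":60},{"dx":0.12,"dy":-0.6,"dz":0,"yaw":0.7,"fingers":60},{"dx":0.15,"dy":-0.75,"dz":0,"yaw":0.9,"fingers":60},{"dx":0.18,"dy":-0.87,"dz":0,"yaw":1,"fingers":60},{"dx":0.21,"dy":-1,"dz":0,"yaw":1,"fingers":60},{"dx":0.21,"dy":-1,"dz":0,"yaw":1,"fingers":60},{"dx":0.21,"dy":-1,"dz":0,"yaw":1,"fingers":60},{"dx":0.21,"dy":-1,"dz":0,"yaw":1,"fingers":60}]'
python3 -m pendant '[{"dx":0,"dy":-0.15,"dz":0,"yaw":0,"fingers":60},{"dx":0,"dy":-0.3,"dz":0,"yaw":0,"fingers":60},{"dx":0,"dy":-0.45,"dz":0,"yaw":0,"fingers":60},{"dx":0,"dy":-0.58,"dz":0,"yaw":0,"fingers":60},{"dx":0,"dy":-0.65,"dz":-0.15,"yaw":0,"fingers":60},{"dx":0,"dy":-0.65,"dz":-0.3,"yaw":0,"fingers":60},{"dx":0,"dy":-0.65,"dz":-0.45,"yaw":0,"fingers":60},{"dx":0,"dy":-0.65,"dz":-0.58,"yaw":0,"fingers":60},{"dx":0,"dy":-0.65,"dz":-0.58,"yaw":0,"fingers":60},{"dx":0,"dy":-0.65,"dz":-0.58,"yaw":0,"fingers":60}]'
```

```text
time: 3.4
position: [0.4613, 0.0163, 0.3362]
eef_rot: [0.121, -3.139, -0.0]
contact_force: [0.2, 0.0, -0.2]
width: 0.06
finger_force: 0.0
time: 4.4
position: [0.4617, -0.1791, 0.1635]
eef_rot: [-0.121, 3.139, 0.0]
contact_force: [-0.2, 0.3, 0.5]
width: 0.0603
finger_force: 0.0
```

```bash
python3 -m pendant '[{"dx":0,"dy":0.005,"dz":-0.1,"yaw":0,"fingers":60},{"dx":0,"dy":0.005,"dz":-0.18,"yaw":0,"fingers":60},{"dx":0,"dy":0.005,"dz":-0.23,"yaw":0,"fingers":60},{"dx":0,"dy":0.005,"dz":-0.23,"yaw":0,"fingers":40},{"dx":0,"dy":0.005,"dz":-0.23,"yaw":0,"fingers":10},{"dx":0,"dy":0.005,"dz":-0.23,"yaw":0,"fingers":10},{"dx":0,"dy":0.005,"dz":-0.23,"yaw":0,"fingers":10},{"dx":0,"dy":0.005,"dz":-0.23,"yaw":0,"fingers":10},{"dx":0,"dy":0.005,"dz":-0.23,"yaw":0,"fingers":10},{"dx":0,"dy":0.005,"dz":-0.23,"yaw":0,"fingers":10}]'
```

```text
time: 5.4
position: [0.4622, -0.1788, 0.0956]
eef_rot: [-0.118, 3.137, -0.002]
contact_force: [0.2, 0.8, 7.3]
width: 0.0221
finger_force: 58.8
```

```bash
python3 -m pendant '[{"dx":0,"dy":0,"dz":0.05,"yaw":0,"fingers":10},{"dx":0,"dy":0,"dz":0.15,"yaw":0,"fingers":10},{"dx":0,"dy":0,"dz":0.25,"yaw":0,"fingers":10},{"dx":0,"dy":0,"dz":0.35,"yaw":0,"fingers":10},{"dx":0,"dy":0,"dz":0.45,"yaw":0,"fingers":10},{"dx":0,"dy":0,"dz":0.55,"yaw":0,"fingers":10},{"dx":0,"dy":0,"dz":0.62,"yaw":0,"fingers":10},{"dx":0,"dy":0,"dz":0.65,"yaw":0,"fingers":10},{"dx":0,"dy":0,"dz":0.65,"yaw":0,"fingers":10},{"dx":0,"dy":0,"dz":0.65,"yaw":0,"fingers":10}]'
python3 - <<'E'
from h import *
for c in("top","side"):
    o=observe();p=read_camera(c);f=p["frame"].astype(int)
    org=(f[...,0]>130)&(f[...,1]<f[...,0]*.65)&(f[...,2]<60)
    P=cloud(p,org);t=o["position"];P=P[(np.abs(P-t)<.08).all(1)]
    print(c,t,len(P),P.min(0)-t,P.max(0)-t)
    A=np.c_[P[:,:2],np.ones(len(P))];q=P[:,2]<np.median(P[:,2])+.006
    print("plane",np.linalg.lstsq(A[q],P[q,2],rcond=None)[0])
    if c=="side": save(p,"lift.png",(200,90,420,330),2.4)
E
```

```text
time: 6.4
position: [0.461, -0.1784, 0.2876]
eef_rot: [0.118, -3.139, -0.001]
contact_force: [-0.6, -0.2, -0.7]
width: 0.0224
finger_force: 58.8
top [ 0.46098943 -0.1783917   0.28763716] 234 [-0.05679951 -0.01223569 -0.01322199] [ 0.04485566  0.05645014 -0.00111295]
plane [-0.00404551  0.0055513   0.28232897]
side [ 0.46092796 -0.17836639  0.28720842] 1472 [-0.05825913 -0.05840874 -0.01198115] [0.05812849 0.05647855 0.05757347]
plane [-0.00371596  0.00243521  0.28160916]
```

View pics/lift.png

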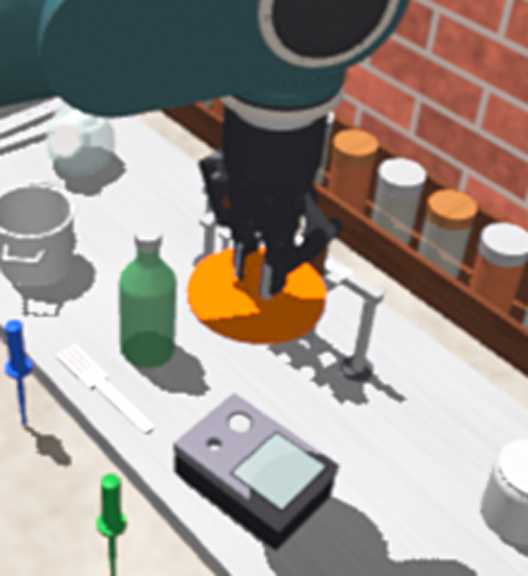

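The lid hangs level and centred in the gripper. The station below is uncovered, with the narrow well at crop pixel (214,443) and the wide one at (240,421). Now to the pot.

```bash
python3 -m pendant '[{"dx":0,"dy":0.1,"dz":0,"yaw":0,"fingers":10},{"dx":0,"dy":0.22,"dz":0,"yaw":0,"fingers":10},{"dx":0,"dy":0.35,"dz":0,"yaw":0,"fingers":10},{"dx":0,"dy":0.48,"dz":0,"yaw":0,"fingers":10},{"dx":0,"dy":0.61,"dz":0,"yaw":0,"fingers":10},{"dx":0.02,"dy":0.74,"dz":0,"yaw":0,"fingers":10},{"dx":0.03,"dy":0.87,"dz":0,"yaw":0,"fingers":10},{"dx":0.04,"dy":0.95,"dz":0,"yaw":0,"fingers":10},{"dx":0.048,"dy":1,"dz":0,"yaw":0,"fingers":10},{"dx":0.048,"dy":1,"dz":0,"yaw":0,"fingers":10}]'
python3 -m pendant '[{"dx":0,"dy":0.1,"dz":0,"yaw":0,"fingers":10},{"dx":0,"dy":0.2,"dz":0,"yaw":0,"fingers":10},{"dx":0,"dy":0.295,"dz":0,"yaw":0,"fingers":10},{"dx":0,"dy":0.295,"dz":-0.1,"yaw":0,"fingers":10},{"dx":0,"dy":0.295,"dz":-0.2,"yaw":0,"fingers":10},{"dx":0,"dy":0.295,"dz":-0.3,"yaw":0,"fingers":10},{"dx":0,"dy":0.295,"dz":-0.4,"yaw":0,"fingers":10},{"dx":0,"dy":0.295,"dz":-0.46,"yaw":0,"fingers":10},{"dx":0,"dy":0.295,"dz":-0.46,"yaw":0,"fingers":10},{"dx":0,"dy":0.295,"dz":-0.46,"yaw":0,"fingers":10}]'
python3 - <<'E'
from h import *
for c in("top","side"):
    o=observe();p=read_camera(c);f=p["frame"].astype(int)
    org=(f[...,0]>130)&(f[...,1]<f[...,0]*.65)&(f[...,2]<60)
    P=cloud(p,org);t=o["position"];P=P[(np.abs(P-t)<.08).all(1)]
    print(c,t,len(P),P.min(0)-t,P.max(0)-t)
    A=cloud(p,np.ones(org.shape,bool))
    if c=="side":
        d=A[(np.abs(A[:,0]-.46)<.065)&(np.abs(A[:,1]+.21)<.085)&(A[:,2]>.072)&(A[:,2]<.086)]
        print("station top",cv2.minAreaRect(d[:,:2].astype(np.float32)),np.median(d[:,2]))
        save(p,"st.png",(260,240,350,330),6)
    for n in("reset_well","light_well","reset_button","light_button"):
        try:
            for r in search_frame(p,n)[:2]:
                e=r["extent"];print(n,r["p"],np.round(e,1),world(p,((e[0]+e[2])/2,(e[1]+e[3])/2),.078).round(4))
        except Exception as e: print(n,e)
E
```

```text
time: 7.5
position: [0.4756, 0.1226, 0.2874]
eef_rot: [0.121, -3.138, 0.0]
contact_force: [-0.2, -0.7, -1.1]
width: 0.0224
finger_force: 58.9
time: 8.5
position: [0.4759, 0.2093, 0.1508]
eef_rot: [0.117, -3.139, 0.0]
contact_force: [0.2, 0.6, 0.9]
width: 0.0222
finger_force: 59.0
top [0.47590827 0.20925837 0.15084896] 268 [-0.05633698 -0.02854267 -0.0139387 ] [-0.01414611  0.0469671  -0.00191441]
reset_well 0.89 [299.5 178.  349.  217.7] [ 0.4644 -0.1917  0.078 ]
light_well 0.74 [298.2 179.3 347.3 218.6] [ 0.4612 -0.1871  0.078 ]
light_well 0.62 [242.5 209.  286.1 217.1] [ 0.4223 -0.0138  0.078 ]
reset_button 0.22 [169.9 200.  194.6 212.1] [0.4468 0.2273 0.078 ]
light_button 0.57 [308.8 192.  315.3 198.1] [ 0.4733 -0.1559  0.078 ]
side [0.47600013 0.2100004  0.15136171] 699 [-0.05764994 -0.06028892 -0.01328251] [0.05900486 0.05315825 0.04671394]
station top ((0.4663810133934021, -0.1938531994819641), (0.09348907321691513, 0.13159804046154022), 8.781805992126465) 0.07805649045609508
reset_well 0.86 [270.2 253.5 342.5 320.1] [ 0.4515 -0.2113  0.078 ]
light_well 0.68 [281.7 167.3 359.5 249.9] [ 0.6539 -0.0406  0.078 ]
light_well 0.66 [271.  252.1 344.  319.1] [ 0.4558 -0.2103  0.078 ]
light_button 0.39 [299.5 266.8 300.8 269.6] [ 0.4755 -0.1627  0.078 ]
light_button 0.24 [225.6 231.9 265.4 270.5] [ 0.4044 -0.0439  0.078 ]
```

```bash
python3 -m pendant '[{"dx":0,"dy":0,"dz":-0.03,"yaw":0,"fingers":10},{"dx":0,"dy":0,"dz":-0.06,"yaw":0,"fingers":10},{"dx":0,"dy":0,"dz":-0.09,"yaw":0,"fingers":10},{"dx":0,"dy":0,"dz":-0.1,"yaw":0,"fingers":10},{"dx":0,"dy":0,"dz":-0.1,"yaw":0,"fingers":10},{"dx":0,"dy":0,"dz":-0.1,"yaw":0,"fingers":20},{"dx":0,"dy":0,"dz":-0.1,"yaw":0,"fingers":30},{"dx":0,"dy":0,"dz":-0.1,"yaw":0,"fingers":50},{"dx":0,"dy":0,"dz":-0.1,"yaw":0,"fingers":50},{"dx":0,"dy":0,"dz":-0.1,"yaw":0,"fingers":50}]'
python3 -m pendant '[{"dx":0,"dy":0,"dz":0.05,"yaw":0,"fingers":50},{"dx":0,"dy":0,"dz":0.15,"yaw":0,"fingers":50},{"dx":0,"dy":0,"dz":0.3,"yaw":0,"fingers":50},{"dx":0,"dy":0,"dz":0.45,"yaw":0,"fingers":50},{"dx":0,"dy":-0.1,"dz":0.55,"yaw":0,"fingers":50},{"dx":0,"dy":-0.25,"dz":0.55,"yaw":0,"fingers":50},{"dx":0.05,"dy":-0.4,"dz":0.55,"yaw":0,"fingers":40},{"dx":0.15,"dy":-0.55,"dz":0.55,"yaw":0,"fingers":40},{"dx":0.25,"dy":-0.7,"dz":0.55,"yaw":0,"fingers":40},{"dx":0.35,"dy":-0.75,"dz":0.55,"yaw":0,"fingers":40}]'
python3 - <<'E'
from h import *
for c in("top","side"):
    p=read_camera(c);f=p["frame"].astype(int)
    org=(f[...,0]>130)&(f[...,1]<f[...,0]*.65)&(f[...,2]<60)
    P=cloud(p,org);P=P[(np.abs(P-[.4755,.21,.13])<.08).all(1)]
    fl=P[P[:,2]<.13];A=np.c_[fl[:,:2],np.ones(len(fl))];kn=P[P[:,2]>.14]
    print(c,len(P),((P.min(0)+P.max(0))/2).round(4),P.max(0),np.median(fl[:,2]),"tilt",np.linalg.lstsq(A,fl[:,2],rcond=None)[0],"knob",kn.mean(0))
    A=cloud(p,np.ones(org.shape,bool))
    S=A[(np.abs(A[:,0]-.475)<.1)&(np.abs(A[:,1]-.21)<.1)&(A[:,2]>.04)&(A[:,2]<.1)];print("pot",((S.min(0)+S.max(0))/2).round(4))
E
```

```text
time: 10.0
position: [0.4755, 0.21, 0.12]
eef_rot: [0.118, -3.139, 0.0]
contact_force: [0.8, 0.6, -0.7]
width: 0.0502
finger_force: 0.0
time: 11.0
position: [0.5811, -0.0181, 0.2872]
eef_rot: [-0.115, 3.138, -0.001]
contact_force: [-0.0, 0.6, 0.6]
width: 0.0398
finger_force: 0.0
top 1168 [0.4748 0.2092 0.1225] [0.52852369 0.26540829 0.15308821] 0.11361892106514504 tilt [ 0.00310891 -0.00139119  0.1125335 ] knob [0.47514026 0.20959701 0.14758742]
pot [0.4764 0.2111 0.0947]
side 801 [0.4766 0.2067 0.13  ] [0.53332306 0.26164383 0.15000136] 0.11421146688351835 tilt [-0.00050583 -0.00138029  0.11497737] knob [0.47329799 0.20543918 0.14627461]
pot [0.4611 0.1881 0.07  ]
```

The lid is seated: flange top at 0.114 m, level, and centred within 3 mm. Now the pin.

```bash
python3 -m pendant '[{"dx":0.06,"dy":-0.03,"dz":0,"yaw":0,"fingers":40},{"dx":0.122,"dy":-0.062,"dz":0,"yaw":0,"fingers":40},{"dx":0.122,"dy":-0.062,"dz":0,"yaw":0,"fingers":40},{"dx":0.122,"dy":-0.062,"dz":0,"yaw":0,"fingers":40},{"dx":0.122,"dy":-0.062,"dz":-0.05,"yaw":0,"fingers":40},{"dx":0.122,"dy":-0.062,"dz":-0.05,"yaw":0,"fingers":40},{"dx":0.122,"dy":-0.062,"dz":-0.05,"yaw":0,"fingers":40},{"dx":0.122,"dy":-0.062,"dz":-0.05,"yaw":0,"fingers":40},{"dx":0.122,"dy":-0.062,"dz":-0.05,"yaw":0,"fingers":40},{"dx":0.122,"dy":-0.062,"dz":-0.05,"yaw":0,"fingers":40}]'
python3 - <<'E'
from h import *
o=observe();w=read_camera("wrist");save(w,"w1.png",s=1.5);print(o["position"],w["K"].tolist(),w["hand_eye"].round(4).tolist())
T=np.eye(4);T[:3,:3]=R.from_rotvec(o["eef_rot"]).as_matrix();T[:3,3]=o["position"]
M=T@w["hand_eye"];K=w["K"]
def px(p):
    q=np.linalg.inv(M)@np.r_[p,1];th=np.arctan2(np.hypot(q[0],q[1]),q[2]);a=np.arctan2(q[1],q[0])
    return (K[0,2]+K[0,0]*th*np.cos(a),K[1,2]+K[1,1]*th*np.sin(a))
for n,p in dict(pin=(.6175,-.0365,.213),poker=(.612,.0245,.218),scr=(.6215,-.0985,.213)).items(): print(n,np.array(px(p))*1.5)
E
```

```text
time: 12.1
position: [0.6172, -0.0336, 0.2706]
eef_rot: [-0.118, 3.139, -0.0]
contact_force: [-0.3, -0.1, -0.2]
width: 0.0403
finger_force: 0.0
[ 0.61723008 -0.03358196  0.27060683] [[297.3186396354542, 0.0, 253.62599258479116], [0.0, 297.3186396354542, 188.40905616502633], [0.0, 0.0, 1.0]] [[0.0015, -0.9515, -0.3075, 0.0773], [1.0, 0.001, 0.0017, -0.001], [-0.0013, -0.3075, 0.9515, -0.1427], [0.0, 0.0, 0.0, 1.0]]
pin [375.59823821 307.46776359]
poker [502.60051839 308.95824013]
scr [250.1178648  305.37494648]
```

View pics/w1.png

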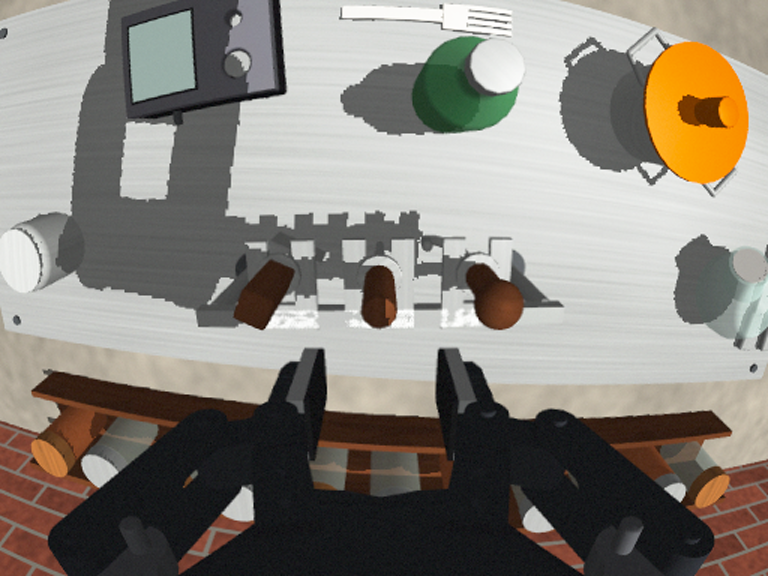

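The wrist view shows the pin's round handle top at about (380,312), midway between the fingers (313 and 450). It is flanked by the square scraper handle (265,295) and the poker's ball (498,303), so I go straight down.

```bash
python3 -m pendant '[{"dx":0.004,"dy":0,"dz":-0.08,"yaw":0,"fingers":40},{"dx":0.004,"dy":0,"dz":-0.16,"yaw":0,"fingers":40},{"dx":0.004,"dy":0,"dz":-0.24,"yaw":0,"fingers":40},{"dx":0.004,"dy":0,"dz":-0.3,"yaw":0,"fingers":40},{"dx":0.004,"dy":0,"dz":-0.33,"yaw":0,"fingers":40},{"dx":0.004,"dy":0,"dz":-0.33,"yaw":0,"fingers":40},{"dx":0.004,"dy":0,"dz":-0.33,"yaw":0,"fingers":5},{"dx":0.004,"dy":0,"dz":-0.33,"yaw":0,"fingers":5},{"dx":0.004,"dy":0,"dz":-0.33,"yaw":0,"fingers":5},{"dx":0.004,"dy":0,"dz":-0.33,"yaw":0,"fingers":5}]'
```

```text
time: 13.15
position: [0.6189, -0.0336, 0.1727]
eef_rot: [-0.118, 3.137, -0.0]
contact_force: [-0.3, -0.4, 5.5]
width: 0.0163
finger_force: 58.3
```

```bash
python3 -m pendant '[{"dx":0,"dy":0,"dz":0.03,"yaw":0,"fingers":5},{"dx":0,"dy":0,"dz":0.1,"yaw":0,"fingers":5},{"dx":0,"dy":0,"dz":0.18,"yaw":0,"fingers":5},{"dx":0,"dy":0,"dz":0.26,"yaw":0,"fingers":5},{"dx":0,"dy":0,"dz":0.34,"yaw":0,"fingers":5},{"dx":0,"dy":0,"dz":0.42,"yaw":0,"fingers":5},{"dx":0,"dy":0,"dz":0.5,"yaw":0,"fingers":5},{"dx":0,"dy":0,"dz":0.5,"yaw":0,"fingers":5},{"dx":0,"dy":0,"dz":0.5,"yaw":0,"fingers":5},{"dx":0,"dy":0,"dz":0.5,"yaw":0,"fingers":5}]'
python3 - <<'E'
from h import *
o=observe();t=o["position"];print(t)
for c in("top","side"):
    p=read_camera(c);A=cloud(p,np.ones(p["range_z"].shape,bool))
    for z0,z1 in((-.12,-.06),(-.055,-.045),(-.045,-.02)):
        q=A-t;S=q[(np.hypot(q[:,0],q[:,1])<.03)&(q[:,2]>z0)&(q[:,2]<z1)]
        if len(S): print(c,z0,len(S),S.mean(0).round(4),S.min(0).round(4),S.max(0).round(4))
    # station dark well pixels: rectify top face
    H=[];st=np.array([.4664,-.1939,.078]);th=np.radians(8.78)
    g=np.arange(-50,50,.25)/1000;h=np.arange(0,75,.25)/1000
    X,Y=np.meshgrid(g,h);c_,s_=np.cos(th),np.sin(th)
    W=np.stack([st[0]+c_*X-s_*Y,st[1]+s_*X+c_*Y,np.full(X.shape,st[2])],-1)
    M=np.linalg.inv(p["cam_to_world"]);q=W@M[:3,:3].T+M[:3,3];K=p["K"]
    u=K[0,0]*q[...,0]/q[...,2]+K[0,2];v=K[1,1]*q[...,1]/q[...,2]+K[1,2]
    im=cv2.remap(p["frame"],u.astype(np.float32),v.astype(np.float32),cv2.INTER_LINEAR)
    cv2.imwrite(f"pics/rect_{c}.png",im[...,::-1])
w=read_camera("wrist")
cv2.imwrite("pics/trip.png",np.vstack([np.hstack([cv2.imread("pics/rect_top.png"),cv2.imread("pics/rect_side.png")])[:, :],cv2.resize(w["frame"][:150,:,::-1],(800,234))]))
E
```

```text
time: 14.15
position: [0.6182, -0.0336, 0.3203]
eef_rot: [0.118, -3.138, -0.0]
contact_force: [-0.4, 0.2, -0.5]
width: 0.0164
finger_force: 58.4
[ 0.61817604 -0.03355724  0.32026795]
top -0.12 10 [-0.0023 -0.0008 -0.0841] [-0.0039 -0.004  -0.1019] [-0.001   0.0019 -0.0641]
top -0.045 6 [-0.0102 -0.0009 -0.0211] [-0.0126 -0.0124 -0.0228] [-0.0068  0.0073 -0.0201]
side -0.12 41 [-0.0011 -0.0026 -0.0832] [-0.0051 -0.0063 -0.1088] [ 0.0031  0.0007 -0.0604]
side -0.055 12 [-0.0016 -0.003  -0.0496] [-0.0042 -0.0059 -0.0539] [ 0.0013  0.0023 -0.0451]
side -0.045 41 [-0.0039 -0.0046 -0.0273] [-0.0141 -0.0155 -0.0448] [ 0.0048  0.0127 -0.0201]
```

View pics/trip.png

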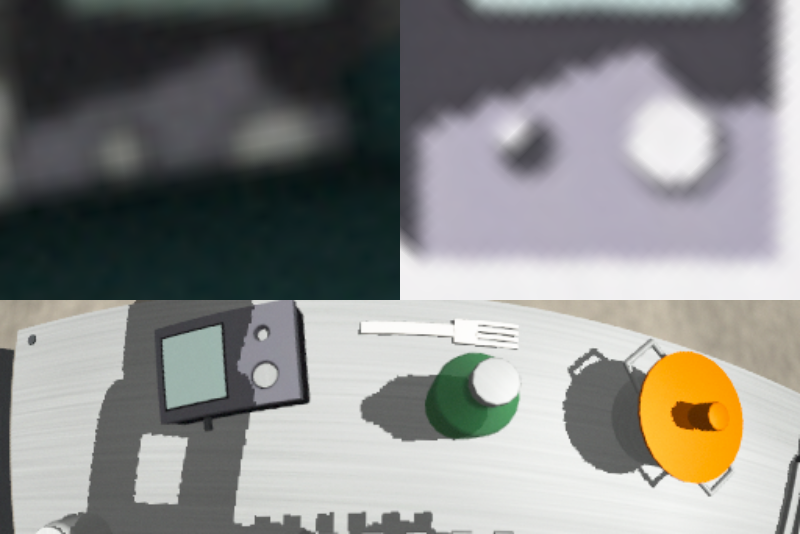

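Well mouth in the rectified side view at (520,140), i.e. the station's (-20,+35) mm, agreeing with the text. The wrist strip shows the narrow well (262,333) and the wide one (265,375). I move to hover above the narrow well.

```bash
python3 -m pendant '[{"dx":-0.1,"dy":0,"dz":0,"yaw":0,"fingers":5},{"dx":-0.22,"dy":-0.05,"dz":0,"yaw":0,"fingers":5},{"dx":-0.32,"dy":-0.13,"dz":0,"yaw":0,"fingers":5},{"dx":-0.42,"dy":-0.23,"dz":0,"yaw":0,"fingers":5},{"dx":-0.5,"dy":-0.33,"dz":0,"yaw":0,"fingers":5},{"dx":-0.57,"dy":-0.4,"dz":-0.05,"yaw":0,"fingers":5},{"dx":-0.588,"dy":-0.424,"dz":-0.15,"yaw":0,"fingers":5},{"dx":-0.588,"dy":-0.424,"dz":-0.25,"yaw":0,"fingers":5},{"dx":-0.588,"dy":-0.424,"dz":-0.36,"yaw":0,"fingers":5},{"dx":-0.588,"dy":-0.424,"dz":-0.36,"yaw":0,"fingers":5}]'
python3 - <<'E'
from h import *
o=observe();w=read_camera("wrist");t=o["position"];print(t,o["width"])
T=np.eye(4);T[:3,:3]=R.from_rotvec(o["eef_rot"]).as_matrix();T[:3,3]=t
M=T@w["hand_eye"];K=w["K"];Mi=np.linalg.inv(M)
def px(W):
    q=W@Mi[:3,:3].T+Mi[:3,3];th=np.arctan2(np.hypot(q[...,0],q[...,1]),q[...,2]);a=np.arctan2(q[...,1],q[...,0])
    return np.stack([K[0,2]+K[0,0]*th*np.cos(a),K[1,2]+K[1,1]*th*np.sin(a)],-1)
well=np.array([.4427,-.1613,.078]);print(px(well))
f=w["frame"][...,::-1].copy()
# overlay: predicted well circle (red), predicted tip end (green)
a=np.linspace(0,2*np.pi,90)
s=6;u,v=px(well)
x0=int(u)-60;y0=int(v)-50
c=cv2.resize(f[y0:y0+100,x0:x0+120],None,fx=s,fy=s,interpolation=cv2.INTER_CUBIC)
for ctr,r,col in((well,.007,(0,0,255)),(t+[0.001,-.0005,-.1097],.003,(0,255,0))):
    P=px(ctr+np.stack([r*np.cos(a),r*np.sin(a),0*a],1))
    cv2.polylines(c,[(((P-[x0,y0])+.5)*s).astype(np.int32)],True,col,1)
cv2.imwrite("pics/hover.png",c)
for cn in("top","side"):
    p=read_camera(cn);A=cloud(p,np.ones(p["range_z"].shape,bool))-t
    S=A[(np.hypot(A[:,0],A[:,1])<.012)&(A[:,2]>-.115)&(A[:,2]<-.06)];print(cn,len(S),S.mean(0) if len(S) else"",S.min(0) if len(S) else"")
E
```

```text
time: 15.3
position: [0.4404, -0.1603, 0.209]
eef_rot: [0.117, -3.134, -0.004]
contact_force: [-0.3, -0.3, -0.1]
width: 0.0165
finger_force: 58.5
[ 0.44043455 -0.16028478  0.20900103] 0.016471929035424673
[252.51856521 180.20862504]
top 0  
side 39 [ 0.00076857 -0.00303548 -0.08034673] [-0.00247166 -0.00570291 -0.10109763]
```

View pics/hover.png

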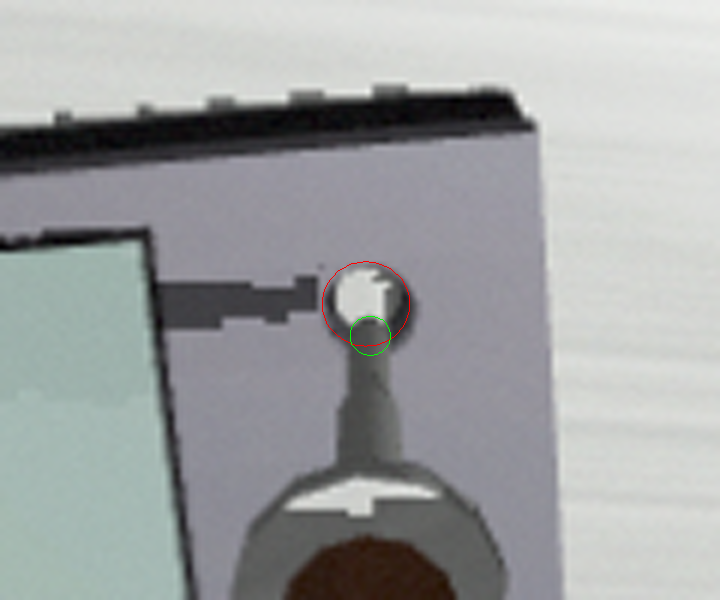

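```bash
python3 -m pendant '[{"dx":0,"dy":0,"dz":0,"yaw":0,"fingers":5},{"dx":0,"dy":0,"dz":0,"yaw":0,"fingers":5},{"dx":0,"dy":0,"dz":0,"yaw":0,"fingers":5},{"dx":0,"dy":0,"dz":-0.02,"yaw":0,"fingers":5},{"dx":0,"dy":0,"dz":-0.04,"yaw":0,"fingers":5},{"dx":0,"dy":0,"dz":-0.05,"yaw":0,"fingers":5},{"dx":0,"dy":0,"dz":-0.05,"yaw":0,"fingers":5},{"dx":0,"dy":0,"dz":-0.05,"yaw":0,"fingers":5},{"dx":0,"dy":0,"dz":-0.05,"yaw":0,"fingers":5},{"dx":0,"dy":0,"dz":-0.05,"yaw":0,"fingers":5}]'
```

```text
time: 16.45
position: [0.4421, -0.1608, 0.1985]
eef_rot: [-0.118, 3.139, -0.0]
contact_force: [-1.1, 0.1, -0.7]
width: 0.0165
finger_force: 58.5
```

```bash
python3 -m pendant '[{"dx":0,"dy":0.001,"dz":-0.02,"yaw":0,"fingers":5},{"dx":0,"dy":0.001,"dz":-0.04,"yaw":0,"fingers":5},{"dx":0,"dy":0.001,"dz":-0.055,"yaw":0,"fingers":5},{"dx":0,"dy":0.001,"dz":-0.065,"yaw":0,"fingers":5},{"dx":0,"dy":0.001,"dz":-0.072,"yaw":0,"fingers":5},{"dx":0,"dy":0.001,"dz":-0.078,"yaw":0,"fingers":5},{"dx":0,"dy":0.001,"dz":-0.082,"yaw":0,"fingers":5},{"dx":0,"dy":0.001,"dz":-0.082,"yaw":0,"fingers":5},{"dx":0,"dy":0.001,"dz":-0.082,"yaw":0,"fingers":5},{"dx":0,"dy":0.001,"dz":-0.082,"yaw":0,"fingers":5}]'
```

```text
time: 17.45
position: [0.4421, -0.1605, 0.1739]
eef_rot: [-0.118, 3.139, -0.0]
contact_force: [-1.3, 1.4, 3.0]
width: 0.0163
finger_force: 58.9
```

```bash
python3 -m pendant '[{"dx":0,"dy":0,"dz":-0.002,"yaw":0,"fingers":5},{"dx":0,"dy":0,"dz":-0.005,"yaw":0,"fingers":5},{"dx":0,"dy":0,"dz":-0.008,"yaw":0,"fingers":5},{"dx":0,"dy":0,"dz":-0.008,"yaw":0,"fingers":5},{"dx":0,"dy":0,"dz":-0.008,"yaw":0,"fingers":5},{"dx":0,"dy":0,"dz":-0.008,"yaw":0,"fingers":5},{"dx":0,"dy":0,"dz":-0.008,"yaw":0,"fingers":5},{"dx":0,"dy":0,"dz":-0.008,"yaw":0,"fingers":5},{"dx":0,"dy":0,"dz":-0.008,"yaw":0,"fingers":5},{"dx":0,"dy":0,"dz":-0.008,"yaw":0,"fingers":5}]'
python3 -c "
from cell import *
print(observe()['position'],observe()['contact_force'])"
```

```text
time: 18.45
position: [0.4426, -0.1607, 0.1733]
eef_rot: [-0.118, 3.137, -0.002]
contact_force: [-3.5, 2.4, 19.0]
width: 0.0166
finger_force: 60.7
[ 0.44264608 -0.16067915  0.17329264] [-3.54256013  2.37258392 19.01620231]
```

The hard stop shows: 19 N with the tip at about z = 0.0636. I hold, then lift out.

```bash
python3 -m pendant '[{"dx":0,"dy":0,"dz":0,"yaw":0,"fingers":5},{"dx":0,"dy":0,"dz":0,"yaw":0,"fingers":5},{"dx":0,"dy":0,"dz":0,"yaw":0,"fingers":5},{"dx":0,"dy":0,"dz":0,"yaw":0,"fingers":5},{"dx":0,"dy":0,"dz":0,"yaw":0,"fingers":5},{"dx":0,"dy":0,"dz":0,"yaw":0,"fingers":5},{"dx":0,"dy":0,"dz":0,"yaw":0,"fingers":5},{"dx":0,"dy":0,"dz":0,"yaw":0,"fingers":5},{"dx":0,"dy":0,"dz":0,"yaw":0,"fingers":5},{"dx":0,"dy":0,"dz":0,"yaw":0,"fingers":5}]'
python3 -m pendant '[{"dx":0,"dy":0,"dz":0.02,"yaw":0,"fingers":5},{"dx":0,"dy":0,"dz":0.06,"yaw":0,"fingers":5},{"dx":0,"dy":0,"dz":0.1,"yaw":0,"fingers":5},{"dx":0,"dy":0,"dz":0.18,"yaw":0,"fingers":5},{"dx":0,"dy":0,"dz":0.26,"yaw":0,"fingers":5},{"dx":0,"dy":0,"dz":0.34,"yaw":0,"fingers":5},{"dx":0,"dy":0,"dz":0.42,"yaw":0,"fingers":5},{"dx":0,"dy":0,"dz":0.5,"yaw":0,"fingers":5},{"dx":0,"dy":0,"dz":0.5,"yaw":0,"fingers":5},{"dx":0,"dy":0,"dz":0.5,"yaw":0,"fingers":5}]'
python3 - <<'E'
from h import *
o=observe();t=o["position"];print(t)
p=read_camera("side");A=cloud(p,np.ones(p["range_z"].shape,bool))-t
S=A[(np.hypot(A[:,0],A[:,1])<.012)&(A[:,2]>-.125)&(A[:,2]<-.06)];print(len(S),S.mean(0),S.min(0))
for a,b in((-.125,-.1),(-.1,-.08),(-.08,-.06)):
    s=S[(S[:,2]>a)&(S[:,2]<b)];print(a,s.mean(0).round(4))
E
```

```text
time: 19.45
position: [0.4427, -0.1607, 0.1733]
eef_rot: [-0.118, 3.137, -0.002]
contact_force: [-2.6, 2.8, 18.7]
width: 0.0168
finger_force: 60.7
time: 20.45
position: [0.4421, -0.1606, 0.3216]
eef_rot: [-0.118, 3.139, -0.001]
contact_force: [-0.4, -0.4, -2.2]
width: 0.0164
finger_force: 58.5
[ 0.44208774 -0.16057824  0.32164321]
55 [-0.00056148 -0.00269656 -0.08161947] [-0.0038463 -0.0053611 -0.108073 ]
-0.125 [-0.0007 -0.0018 -0.1049]
-0.1 [-0.0004 -0.0029 -0.089 ]
-0.08 [-0.0006 -0.0028 -0.0687]
```

```bash
python3 -m pendant '[{"dx":0.02,"dy":0.1,"dz":0.05,"yaw":0,"fingers":5},{"dx":0.06,"dy":0.2,"dz":0.05,"yaw":0,"fingers":5},{"dx":0.14,"dy":0.3,"dz":0.05,"yaw":0,"fingers":5},{"dx":0.24,"dy":0.38,"dz":0.05,"yaw":0,"fingers":5},{"dx":0.34,"dy":0.423,"dz":0.05,"yaw":0,"fingers":5},{"dx":0.45,"dy":0.423,"dz":0.05,"yaw":0,"fingers":5},{"dx":0.54,"dy":0.423,"dz":0.05,"yaw":0,"fingers":5},{"dx":0.587,"dy":0.423,"dz":0.05,"yaw":0,"fingers":5},{"dx":0.587,"dy":0.423,"dz":0.05,"yaw":0,"fingers":5},{"dx":0.587,"dy":0.423,"dz":0.05,"yaw":0,"fingers":5}]'
python3 -m pendant '[{"dx":0,"dy":0,"dz":0,"yaw":0,"fingers":5},{"dx":0,"dy":0,"dz":0,"yaw":0,"fingers":5},{"dx":0,"dy":0,"dz":-0.05,"yaw":0,"fingers":5},{"dx":0,"dy":0,"dz":-0.05,"yaw":0,"fingers":5},{"dx":0,"dy":0,"dz":-0.05,"yaw":0,"fingers":5},{"dx":0,"dy":0,"dz":-0.05,"yaw":0,"fingers":5},{"dx":0,"dy":0,"dz":-0.05,"yaw":0,"fingers":5},{"dx":0,"dy":0,"dz":-0.05,"yaw":0,"fingers":5},{"dx":0,"dy":0,"dz":-0.05,"yaw":0,"fingers":5},{"dx":0,"dy":0,"dz":-0.05,"yaw":0,"fingers":5}]'
```

```text
time: 21.5
position: [0.6177, -0.0336, 0.3353]
eef_rot: [0.118, -3.138, -0.0]
contact_force: [0.4, -0.2, -1.0]
width: 0.017
finger_force: 58.6
time: 22.5
position: [0.6181, -0.0336, 0.3214]
eef_rot: [-0.118, 3.139, -0.0]
contact_force: [0.3, 0.2, -1.1]
width: 0.0163
finger_force: 58.6
```

```bash
python3 -m pendant '[{"dx":0.001,"dy":0,"dz":-0.08,"yaw":0,"fingers":5},{"dx":0.001,"dy":0,"dz":-0.15,"yaw":0,"fingers":5},{"dx":0.001,"dy":0,"dz":-0.22,"yaw":0,"fingers":5},{"dx":0.001,"dy":0,"dz":-0.29,"yaw":0,"fingers":5},{"dx":0.001,"dy":0,"dz":-0.36,"yaw":0,"fingers":5},{"dx":0.001,"dy":0,"dz":-0.42,"yaw":0,"fingers":5},{"dx":0.001,"dy":0,"dz":-0.46,"yaw":0,"fingers":5},{"dx":0.001,"dy":0,"dz":-0.485,"yaw":0,"fingers":5},{"dx":0.001,"dy":0,"dz":-0.49,"yaw":0,"fingers":5},{"dx":0.001,"dy":0,"dz":-0.49,"yaw":0,"fingers":5}]'
```

```text
time: 23.5
position: [0.6186, -0.0336, 0.1748]
eef_rot: [-0.118, 3.139, -0.0]
contact_force: [-0.0, 1.1, -0.4]
width: 0.0166
finger_force: 58.6
```

Free in the slot, 2 mm above the seat. I lower, release gently to a 40 mm opening and rise.

```bash
python3 -m pendant '[{"dx":0,"dy":0,"dz":-0.004,"yaw":0,"fingers":5},{"dx":0,"dy":0,"dz":-0.006,"yaw":0,"fingers":5},{"dx":0,"dy":0,"dz":-0.006,"yaw":0,"fingers":5},{"dx":0,"dy":0,"dz":-0.006,"yaw":0,"fingers":20},{"dx":0,"dy":0,"dz":-0.006,"yaw":0,"fingers":25},{"dx":0,"dy":0,"dz":-0.006,"yaw":0,"fingers":32},{"dx":0,"dy":0,"dz":-0.006,"yaw":0,"fingers":40},{"dx":0,"dy":0,"dz":-0.006,"yaw":0,"fingers":40},{"dx":0,"dy":0,"dz":-0.006,"yaw":0,"fingers":40},{"dx":0,"dy":0,"dz":-0.006,"yaw":0,"fingers":40}]'
python3 -m pendant '[{"dx":0,"dy":0,"dz":0.04,"yaw":0,"fingers":40},{"dx":0,"dy":0,"dz":0.1,"yaw":0,"fingers":40},{"dx":0,"dy":0,"dz":0.2,"yaw":0,"fingers":40},{"dx":0,"dy":0,"dz":0.3,"yaw":0,"fingers":40},{"dx":0,"dy":0,"dz":0.4,"yaw":0,"fingers":40},{"dx":0,"dy":0.1,"dz":0.5,"yaw":0,"fingers":40},{"dx":-0.1,"dy":0.2,"dz":0.5,"yaw":0,"fingers":40},{"dx":-0.2,"dy":0.3,"dz":0.5,"yaw":0,"fingers":40},{"dx":-0.3,"dy":0.4,"dz":0.5,"yaw":0,"fingers":40},{"dx":-0.3,"dy":0.4,"dz":0.5,"yaw":0,"fingers":40}]'
python3 - <<'E'
from h import *
for c in("top","side"):
    p=read_camera(c);f=p["frame"].astype(int)
    if c=="side": save(p,"end.png",(150,100,410,330),2.3)
    A=cloud(p,np.ones(f.shape[:2],bool))
    for y in(.0255,-.035,-.098):
        T=A[(np.abs(A[:,1]-y)<.022)&(np.abs(A[:,0]-.615)<.03)&(A[:,2]>.195)&(A[:,2]<.23)]
        print(c,"tool",y,T.mean(0).round(4) if len(T) else 0,T.max(0).round(4) if len(T) else 0,len(T))
    org=(f[...,0]>130)&(f[...,1]<f[...,0]*.65)&(f[...,2]<60)
    P=cloud(p,org);P=P[(np.abs(P-[.4755,.21,.13])<.08).all(1)]
    print("lid",((P.min(0)+P.max(0))/2).round(4) if len(P) else 0)
E
```

```text
time: 24.5
position: [0.6184, -0.0336, 0.1725]
eef_rot: [-0.118, 3.139, -0.0]
contact_force: [-0.0, 0.8, -0.4]
width: 0.0396
finger_force: 0.0
time: 25.5
position: [0.526, 0.0889, 0.3256]
eef_rot: [-0.122, 3.136, 0.002]
contact_force: [0.7, -0.9, -0.4]
width: 0.0404
finger_force: 0.0
top tool 0.0255 0 0 0
top tool -0.035 [ 0.6172 -0.0343  0.2102] [ 0.6258 -0.0257  0.2164] 42
top tool -0.098 [ 0.6209 -0.0972  0.21  ] [ 0.633  -0.0873  0.2157] 57
lid [0.4773 0.2092 0.1145]
side tool 0.0255 [0.6089 0.0209 0.2104] [0.6225 0.0353 0.219 ] 80
side tool -0.035 [ 0.6158 -0.0373  0.2069] [ 0.6268 -0.0282  0.2145] 65
side tool -0.098 [ 0.6199 -0.1004  0.207 ] [ 0.6332 -0.0871  0.2149] 92
lid [0.4748 0.2078 0.1297]
```

View pics/end.png

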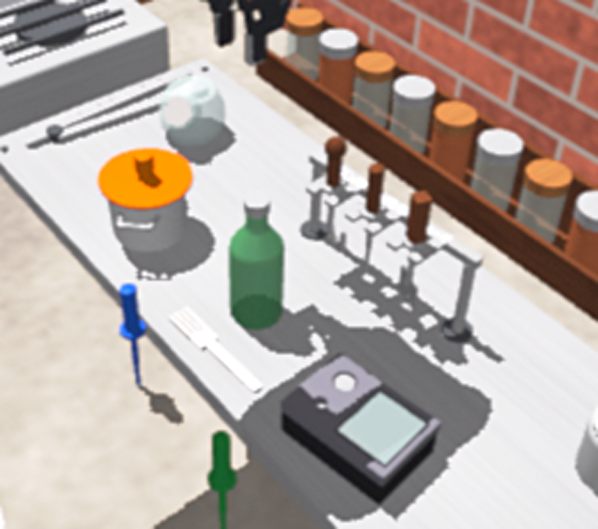

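The lid sits on the pot (145,180), the pin hangs upright in the middle slot (375,190), and the neighbours are unmoved. I hand in.

```bash
python3 -c "
from cell import *
print(finish_job())"
```

```text
the job is handed in; nothing more can be done
None
```

I handed the job in at about 25.6 s of robot time. The lid is seated on the pot, the narrow-well button was held at its hard stop for over a second, and the pin is back upright in its slot. The hand-in gave no verdict.

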